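# Kit up one brass lamp in the job tray

### The job

Kit up the parts of one brass lamp in the wooden job tray: stand the tapered shade upright on its wide end in the large round pocket, lay the open ring flat over the post, the knobbed cap knob-up in the small round pocket, and the link arm flat in the long pocket. The brass dents easily, so set each part down rather than dropping it. Leave the straight tube and the solid disc where they are: they belong to another job.

Things in the scene. Friction and masses are not known exactly. Their poses are not given: they have to be found in the camera images.
- shade: Tapered shade: hollow brass cone, open at both ends, standing on its wide end. 60 mm high, foot 64 mm across (straight for 6 mm), tapering to a straight neck 36 mm across from 44 to 60 mm height; walls 3 mm; about 150 g. Origin: centre of its foot; z up its axis. Take it by the neck.
- ring: Open ring: plain brass ring lying flat, 48 mm across outside, bore 34 mm, 14 mm high, about 70 g. Origin: centre of its underside; z up.
- cap: Knobbed cap: round brass cap 44 mm across, rim 4 mm thick, domed up to a stem with a cylindrical knob 14 mm across from 19 to 34 mm height (its full height); about 80 g. Origin: centre of its underside; z up. Take it by the knob.
- link: Link arm: brass bar lying flat with a round eye at each end; 66 mm long (its x), 12 mm high; bar 12 mm wide (its y), about 25 mm of it free between the eyes; eyes 20 mm across, 23 mm either side of the middle; about 80 g. Origin: middle of its underside; z up. Either way round is the same.
- tube: Straight tube of another job, to be left: straight-sided brass tube without a neck, standing on end, 52 mm across outside, 60 mm high, walls 3 mm. Origin: centre of its foot.
- disc: Solid disc of another job, to be left: brass, no hole, 48 mm across, 14 mm high, lying flat. Origin: centre of its underside. (A steel block, a square and a file lie low on the bench beyond the tray, more than 0.74 m ahead, clear of the work.)
- pocket_shade: Block with the large round pocket, 84 mm in diameter, 6 mm deep (its floor 4 mm above this origin). One of four fixed plywood blocks, 96 x 96 x 10 mm, set two by two in any order in a dark wooden tray (210 mm square, rim 15 mm above the bench). Origin: centre of the block's underside, 4 mm above the bench; z up, x and y along its edges.
- pocket_cap: Block with the small round pocket, 62 mm in diameter, 6 mm deep (its floor 4 mm above this origin). One of four fixed plywood blocks, 96 x 96 x 10 mm, set two by two in any order in a dark wooden tray (210 mm square, rim 15 mm above the bench). Origin: centre of the block's underside, 4 mm above the bench; z up, x and y along its edges.
- pocket_link: Block with the long pocket, 84 mm along x by 46 mm along y, 6 mm deep (its floor 4 mm above this origin). One of four fixed plywood blocks, 96 x 96 x 10 mm, set two by two in any order in a dark wooden tray (210 mm square, rim 15 mm above the bench). Origin: centre of the block's underside, 4 mm above the bench; z up, x and y along its edges.
- pocket_ring: Block with a flat top and an upright wooden post in its centre, 16 mm in diameter, 24 mm tall above the block's top, which is 10 mm above this origin. One of four fixed plywood blocks, 96 x 96 x 10 mm, set two by two in any order in a dark wooden tray (210 mm square, rim 15 mm above the bench). Origin: centre of the block's underside, 4 mm above the bench; z up, x and y along its edges.
Mind the look-alikes: they are no part of the job. Leave any green or orange look-alike of the cap alone. There is more than one size of the link; the one meant has the size given above.

How it is judged:
At the end, for the whole second after the job is handed in: Shade, cap, link within 3 mm of their pocket's floor, ring of its block's top; level to 0.12 rad, at rest; shade, cap, ring within 14 mm of the block's centre, link 13 mm along and 17 mm across. Tube and disc level and within 25 mm of their start (horizontal distance between shade and pocket_shade below 0.014 m and z of shade in the frame of pocket_shade below 0.007 m and angle between each of shade, cap, ring, link, tube, disc's own z axis and vertical below 0.12 rad and linear speed of each of shade, cap, ring, link below 0.02 m/s and horizontal distance between cap and pocket_cap below 0.014 m and z of cap in the frame of pocket_cap below 0.007 m and horizontal distance between ring and pocket_ring below 0.014 m and z of ring in the frame of pocket_ring below 0.013 m and x of link in the frame of pocket_link between -0.013 and 0.013 m and y of link in the frame of pocket_link between -0.017 and 0.017 m and z of link in the frame of pocket_link below 0.007 m and distance of each of tube, disc from where it was at the start of the episode below 0.025 m); the robot touches nothing.
It fails at once if the shade is dropped (it falls freely, out of the fingers, faster than 0.7 m/s, that is from more than about 25 mm) (linear speed of shade above 0.7 m/s and contact force between the fingers and shade below 0.05 N).
It fails at once if the ring is dropped (it falls freely, out of the fingers, faster than 0.7 m/s, that is from more than about 25 mm) (linear speed of ring above 0.7 m/s and contact force between the fingers and ring below 0.05 N).
It fails at once if the cap is dropped (it falls freely, out of the fingers, faster than 0.7 m/s, that is from more than about 25 mm) (linear speed of cap above 0.7 m/s and contact force between the fingers and cap below 0.05 N).
It fails at once if the link is dropped (it falls freely, out of the fingers, faster than 0.7 m/s, that is from more than about 25 mm) (linear speed of link above 0.7 m/s and contact force between the fingers and link below 0.05 N).
It also fails if it takes over 99 s, if anything falls off the work surface, if the arm or the gripper's body presses on something with over 40 N, if the wrist force passes 120 N, or if a joint passes its speed limit or range.

### The arm

A 6-joint arm with a two-finger parallel gripper is mounted at the origin on the work surface. World frame = base frame: x ahead of the robot, y to its left, z up, the work surface at z = 0. Lengths are in m, angles in rad, forces in N, time in s.
With the tool pointing down it reaches from about 0.3 to 0.825 m from the base axis. Payload 5.4 kg.
Tool frame: the origin (TCP) lies on the front face of the gripper's body, between the roots of the fingers; the fingertips stand 88 mm ahead of it and the grasp point (between the pads) lies 69 mm ahead of it; z points along the fingers, y is the line along which they close (so a half turn about z gives the same grasp; the last joint's range is limited). The gripper opens to 92 mm and grips with 3 to 60 N. Pads are 20 mm wide; open, the fingers measure 128 mm over their backs; the gripper's body (75 mm by 189 mm) begins 69 mm behind the grasp point.
Start: joints at [-1.55, 0.158, 1.597, -0, 1.386, -0.21], TCP at [0.132, -0.56, 0.303] pointing down, gripper open.
Joint ranges: [-2.91, 2.91], [-0.94, 2.29], [0.18, 2.7], [-1.29, 4.43], [0.17, 2.64], [-3, 3]. Speed limits (rad/s): [2.57, 2.57, 3.14, 3.14, 3.14, 3.14].

### API

Orientations are given as a rotation vector (axis times angle).
In Python, from bench import manip, snapshot, boxes_of gives the robot as it stands.
- The arm moves only by the shell command python3 -m pendant 'ROWS' [FORCE]. ROWS is JSON, a list of rows, each an object of numbers: "tx", "ty", "tz": the shift along the tool's x, y, z in cm; "rx", "ry", "rz": the turn, a rotation vector about the tool's x, y, z in degrees; "claw": the finger opening in cm, from 0 to 9.19. In form: [{"tx": .., "ty": .., "tz": .., "rx": .., "ry": .., "rz": .., "claw": ..}, ...]. A call has 1 to 12 rows; each row shifts and turns the commanded pose from where the row before left it, along the tool's axes as they then stand; what a row does not reach is not made up. A row lasts 1/8 s, in which the tool goes at most 62.5 mm and 10.7 degrees, less where a joint would pass 70% of its speed; a pose out of reach is approached as far as the arm can. A call with a gripper value outside its range is refused whole. The fingers move at their own pace and stop on an object; FORCE is the grip in N (left out, the last holds). Time passes only in rows, so rows that do not move let the fingers close. It gives the time, the measured TCP pose, the force, the opening and the grip force at its end, in the units of the state.
- manip.state(): the state, without advancing time (a new reading comes with each control period).
- snapshot(name): name is "side" or "top" or "wrist"; returns a dict with "frame" (400x640x3 uint8, blue, green, red), "mtx" (3x3 intrinsics, pixels), "k1" (the pictures are not rectified: a ray, as slopes to the right and down, at radius r is drawn at 1 + k1 r^2 times it, then the intrinsics apply), "cam_to_world" (4x4, takes a point from camera to world coordinates); the wrist camera has in their place "tool_from_camera" (4x4, takes a point from camera to tool coordinates, whose origin is the TCP and whose axes are the flange's). Camera axes: x right, y down, z forward; pixel columns grow to the right and rows downward; lengths in m; the calibration is good to about 2 mm. A picture is of the moment at which its call begins: read the wrist's pose just before it. There is no depth.
- manip.close_job(): hands the job in; it is judged then, once.
Trained networks look in the newest picture that a camera, given by its name, has taken for a name from the list of things; names that differ only in an ending like _2 or _b are one class to them, and where a whole thing is asked for, a point or a joint stands for the part that bears it (a point fixed in the world has none). Each returns a list of dicts, best first, with "score" (0 to 1); they miss things now and then, are a little off and sometimes report something else, mostly with a low value. They report only what shows in the picture. A call takes as long as a camera call. They do not tell look-alikes from the thing itself.
- boxes_of(target, camera): "location" ([column, row] in pixels, amid what is visible of it).
The state is a dict: "t": time; "joint_positions": joint angles; "joint_vel": joint speeds; "joint_torque": joint torques, N m; "tool_pos": TCP position; "tcp_rot": TCP orientation; "contact_force": force on the tool from outside, world axes, zero at the start; "wrist_torque": the same for the moment, N m; "grip_width": opening from 0.0 (shut) to 1.0 (fully open); "gripper_force": force on a finger pad.
Only numpy, scipy, OpenCV 4.12 (cv2) and the standard library are available. Lean on these libraries where they do the work, as an engineer would, in place of code of your own. Each camera call takes 0.05 s, during which the arm holds its last target. There are 200 camera calls.

## Working session

There is one attempt and no reset: what is moved stays moved. The work goes in short steps, Python scripts to look and compute and a shell command to move; the robot and the scene stay as the last step left them, time stands still between calls to the robot, and variables do not carry over. Pictures are saved under pics/ and viewed, at most 14 in all, crops included, and the job is handed in when it is done.

```bash
mkdir -p pics; ls; cat > h.py <<'E'
import numpy as np, cv2
from scipy.spatial.transform import Rotation as R
from bench import manip, snapshot, boxes_of
def T(st):
    M=np.eye(4); M[:3,:3]=R.from_rotvec(st["tcp_rot"]).as_matrix(); M[:3,3]=st["tool_pos"]; return M
def snap(name,save=None):
    st=manip.state(); s=snapshot(name)
    s["C"]=s["cam_to_world"] if "cam_to_world" in s else T(st)@np.array(s["tool_from_camera"])
    s["C"]=np.array(s["C"]); s["mtx"]=np.array(s["mtx"])
    if save: cv2.imwrite(f"pics/{save}.png",s["frame"])
    return s
def p2w(s,uv,z):
    K=s["mtx"]; d=np.array([(uv[0]-K[0,2])/K[0,0],(uv[1]-K[1,2])/K[1,1]]); u=d.copy()
    for _ in range(20): u=d/(1+s["k1"]*(u@u))
    r=s["C"][:3,:3]@np.array([*u,1]); o=s["C"][:3,3]
    return o+r*(z-o[2])/r[2]
def w2p(s,p):
    c=np.linalg.inv(s["C"])@np.array([*p,1]); u=c[:2]/c[2]; u=u*(1+s["k1"]*(u@u))
    K=s["mtx"]; return np.array([K[0,0]*u[0]+K[0,2],K[1,1]*u[1]+K[1,2]])
E
python3 - <<'E'
from h import *
st=manip.state(); print({k:np.round(v,3).tolist() for k,v in st.items()})
for c in ["top","side"]:
    s=snap(c,c+"0"); print(c,np.round(s["C"],3).tolist(), s["mtx"].tolist(), s["k1"])
    for n,z in dict(shade=.06,ring=.014,cap=.034,link=.012,tube=.06,disc=.014,pocket_shade=.014,pocket_cap=.014,pocket_link=.014,pocket_ring=.014).items():
        for b in boxes_of(n,c)[:5]: print(c,n,round(b["score"],2),np.round(b["location"]).tolist(),np.round(p2w(s,b["location"],z)[:2],3).tolist())
s=snap("wrist"); print(np.round(s["tool_from_camera"],3).tolist())
E
```

```text
pics
{'t': 0.0, 'joint_positions': [-1.55, 0.159, 1.598, 0.0, 1.386, -0.21], 'joint_vel': [0.002, -0.001, 0.001, 0.001, -0.0, -0.0], 'joint_torque': [-0.0, -38.556, -32.211, 0.07, 0.038, -0.0], 'tool_pos': [0.132, -0.559, 0.302], 'tcp_rot': [-3.119, -0.362, -0.0], 'contact_force': [0.756, 0.315, 0.212], 'wrist_torque': [-0.022, -0.007, -0.033], 'gripper_force': 0.0, 'grip_width': 0.998}
top [[0.006, -0.991, 0.131, 0.302], [-1.0, -0.008, -0.018, 0.016], [0.019, -0.131, -0.991, 1.467], [0.0, 0.0, 0.0, 1.0]] [[478.165202398491, 0.0, 321.42611239712517], [0.0, 478.165202398491, 199.16807954225368], [0.0, 0.0, 1.0]] -0.003620214534239804
top shade 0.71 [443.0, 206.0] [0.47, -0.371]
top ring 0.5 [404.0, 226.0] [0.413, -0.263]
top cap 0.72 [226.0, 187.0] [0.526, 0.278]
top cap 0.72 [202.0, 178.0] [0.555, 0.353]
top cap 0.48 [239.0, 162.0] [0.605, 0.244]
top link 0.68 [293.0, 153.0] [0.64, 0.079]
top link 0.65 [234.0, 226.0] [0.41, 0.254]
top tube 0.49 [178.0, 209.0] [0.455, 0.412]
top disc 0.44 [402.0, 234.0] [0.389, -0.256]
top pocket_shade 0.8 [320.0, 191.0] [0.519, -0.005]
top pocket_cap
[... 518 characters left out ...]
0.538, 0.383]
side cap 0.67 [236.0, 276.0] [0.494, 0.309]
side cap 0.51 [207.0, 252.0] [0.595, 0.276]
side link 0.76 [283.0, 285.0] [0.415, 0.267]
side link 0.65 [304.0, 321.0] [0.331, 0.329]
side tube 0.89 [220.0, 316.0] [0.431, 0.428]
side tube 0.52 [385.0, 152.0] [0.444, -0.311]
side disc 0.59 [352.0, 166.0] [0.528, -0.272]
side pocket_shade 0.64 [309.0, 208.0] [0.518, -0.007]
side pocket_cap 0.74 [278.0, 197.0] [0.615, -0.013]
side pocket_link 0.76 [279.0, 226.0] [0.537, 0.1]
side pocket_link 0.57 [353.0, 166.0] [0.527, -0.275]
side pocket_ring 0.77 [251.0, 214.0] [0.628, 0.086]
[[-0.0, -0.966, -0.257, 0.072], [1.0, -0.0, -0.0, -0.001], [0.0, -0.257, 0.966, -0.081], [0.0, 0.0, 0.0, 1.0]]
```

```bash
python3 -c "
import cv2
a=cv2.imread('pics/top0.png')[120:270,140:490]; cv2.imwrite('pics/top0c.png',cv2.resize(a,None,fx=2.28,fy=2.28,interpolation=cv2.INTER_CUBIC))
a=cv2.imread('pics/side0.png')[130:370,130:450]; cv2.imwrite('pics/side0c.png',cv2.resize(a,None,fx=2.5,fy=2.5,interpolation=cv2.INTER_CUBIC))"
```

```text
(no output)
```

View pics/top0c.png

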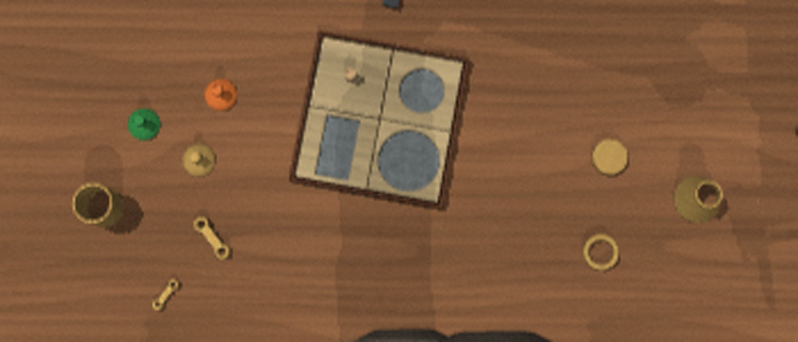

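View pics/side0c.png

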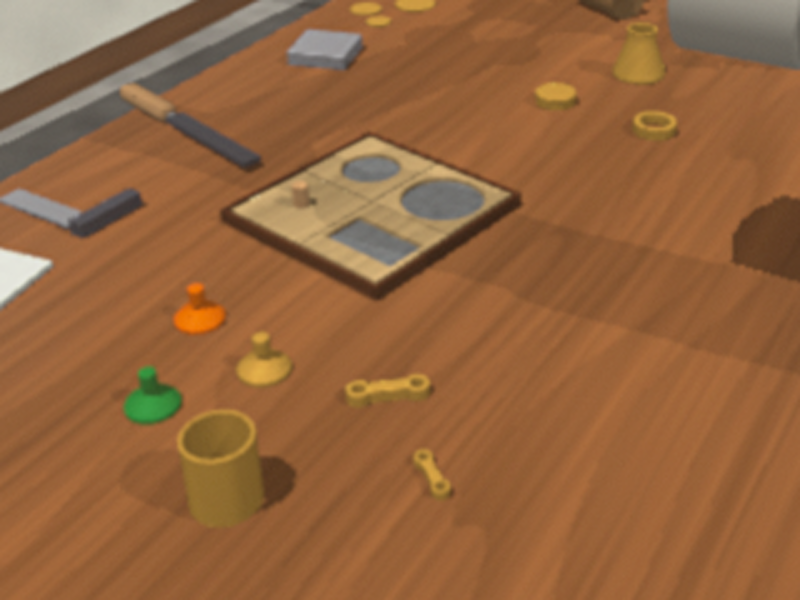

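The top view (full-image pixels) shows:

- **Tray:** centred near (307,173). Post block is upper left, small round pocket upper right, long pocket lower left, large pocket lower right.
- **Rings/discs:** (404,231) has a hole, so it is the ring. (408,189) is solid, so it is the disc and stays.
- **Tall parts:** (447,206) tapers to a neck, so it is the shade. (180,209) is straight, so it is the tube and stays.
- **Caps:** brass at (227,190) is the one meant. Green at (203,174) and orange at (237,161) stay.
- **Links:** (232,224) is long and (213,249) is short. The size check follows.

```bash
cat >> h.py <<'E'
def go(x,y,z,yaw=None):
    "print tool-frame shift (cm) and rz (deg) to reach TCP x,y,z; yaw = world direction (deg) of the tool y axis (mod 180)"
    st=manip.state(); M=T(st); d=M[:3,:3].T@(np.array([x,y,z])-M[:3,3])*100
    cy=np.degrees(np.arctan2(M[1,1],M[0,1])); 
    print("tx,ty,tz",np.round(d,2),"ydir",round(cy,1),"tilt",np.round(np.degrees(np.arccos(-M[2,2])),1),
      "rz",None if yaw is None else round(-((yaw-cy+90)%180-90),1), "q6",round(st["joint_positions"][5],2),"t",st["t"])
E
python3 - <<'E'
from h import *
s=snap("top"); im=s["frame"]; hsv=cv2.cvtColor(im,cv2.COLOR_BGR2HSV)
def show(mask,z,amin,box):
    m=np.zeros_like(mask); a,b,c,d=box; m[b:d,a:c]=mask[b:d,a:c]
    for c in cv2.findContours(m.astype(np.uint8),0,2)[0]:
        if cv2.contourArea(c)<amin: continue
        w=np.array([p2w(s,p[0],z)[:2] for p in c]).astype(np.float32)
        r=cv2.minAreaRect(w); print(np.round(r[0],4),np.round(r[1],4),round(r[2],1), "px",cv2.boundingRect(c))
b,g,r=[im[...,i].astype(int) for i in range(3)]
print("pockets"); show((b>r)&(b>80),.009,80,(260,130,350,215))
print("tray pale"); show((hsv[...,2]>110)&((b>=r)|(hsv[...,1]<130)),.014,500,(260,130,350,215))
print("brass")
br=(hsv[...,0]>=18)&(hsv[...,0]<=30)&(hsv[...,1]>90)&(hsv[...,2]>70)
show(br,.014,15,(150,130,260,260)); show(br,.014,15,(380,170,470,250))
for p in [(404,231),(410,189),(227,193),(232,224),(340,240)]: print(p,hsv[p[1],p[0]])
go(.45,-.30,.30)
E
```

```text
pockets
[ 0.5228 -0.0015] [0.0745 0.0769] 45.6 px (306, 178, 26, 25)
[0.5409 0.0948] [0.0424 0.079 ] 79.8 px (279, 171, 18, 27)
[ 0.6196 -0.0187] [0.0534 0.0535] 44.9 px (316, 151, 18, 18)
tray pale
[0.5797 0.0379] [0.1946 0.1956] 80.0 px (270, 136, 73, 73)
brass
[0.3407 0.3182] [0.0133 0.0444] 53.5 px (207, 243, 11, 13)
[0.4163 0.2599] [0.0638 0.0173] 38.6 px (225, 215, 16, 19)
[0.4591 0.4127] [0.052  0.0644] 0.4 px (172, 201, 22, 18)
[0.521  0.2804] [0.0418 0.0387] 45.8 px (220, 183, 15, 14)
[ 0.4015 -0.2593] [0.0429 0.0431] 89.2 px (396, 223, 15, 15)
[ 0.4735 -0.391 ] [0.0615 0.0604] 63.4 px (435, 197, 22, 20)
[ 0.5297 -0.2738] [0.0434 0.047 ] 89.1 px (400, 181, 15, 16)
(404, 231) [ 13 143 123]
(410, 189) [ 19 140 178]
(227, 193) [ 19 140 178]
(232, 224) [ 19 144 207]
(340, 240) [ 13 138 124]
tx,ty,tz [ 36.94 -18.     0.27] ydir -76.8 tilt 0.0 rz None q6 -0.21 t 1.2
```

```bash
python3 -m pendant '[{"tx":4.5,"ty":-2,"claw":9},{"tx":4.5,"ty":-2},{"tx":4.5,"ty":-2},{"tx":4.5,"ty":-2},{"tx":4.5,"ty":-2},{"tx":4.5,"ty":-2},{"tx":4.5,"ty":-2},{"tx":4.5,"ty":-2},{},{}]' 20
python3 - <<'E'
from h import *
s=snap("wrist","w1")
for n,z in dict(shade=.06,ring=.014,disc=.014).items():
    for b in boxes_of(n,"wrist")[:5]: print(n,round(b["score"],2),np.round(b["location"]).tolist(),np.round(p2w(s,b["location"],z)[:2],3).tolist())
go(.473,-.391,.2)
E
```

```text
tx,ty,tz [37.1  -8.61 10.27] ydir -76.8 tilt 0.0 rz None q6 -0.21 t 1.4validation failed for argument at $[0]...
```

View pics/w1.png

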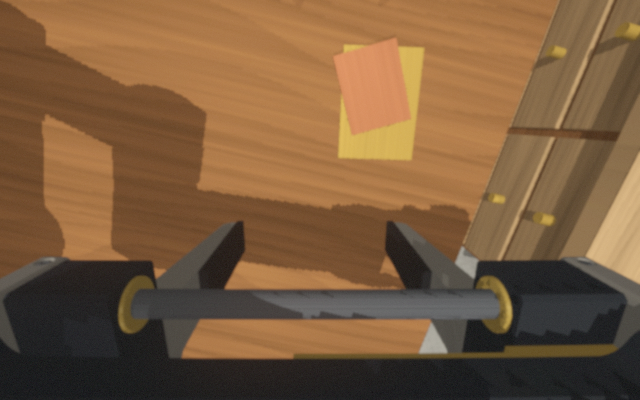

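The call was refused, so the arm has not moved. The wrist view shows only the bench and some papers at about (380,95). Every row probably needs all seven keys.

```bash
python3 -m pendant '[{"tx":4.5,"ty":-2,"tz":0,"rx":0,"ry":0,"rz":0,"claw":9},{"tx":4.5,"ty":-2,"tz":0,"rx":0,"ry":0,"rz":0,"claw":9},{"tx":4.5,"ty":-2,"tz":0,"rx":0,"ry":0,"rz":0,"claw":9},{"tx":4.5,"ty":-2,"tz":0,"rx":0,"ry":0,"rz":0,"claw":9},{"tx":4.5,"ty":-2,"tz":0,"rx":0,"ry":0,"rz":0,"claw":9},{"tx":4.5,"ty":-2,"tz":0,"rx":0,"ry":0,"rz":0,"claw":9},{"tx":0,"ty":0,"tz":0,"rx":0,"ry":0,"rz":0,"claw":9},{"tx":0,"ty":0,"tz":0,"rx":0,"ry":0,"rz":0,"claw":9}]' 20
python3 - <<'E'
from h import *
s=snap("wrist","w2")
for n,z in dict(shade=.06,ring=.014,disc=.014).items():
    for b in boxes_of(n,"wrist")[:5]: print(n,round(b["score"],2),np.round(b["location"]).tolist(),np.round(p2w(s,b["location"],z)[:2],3).tolist())
go(.473,-.391,.2)
E
```

```text
t: 2.4
tool_pos: [0.3666, -0.3814, 0.3027]
tcp_rot: [3.12, 0.362, -0.001]
contact_force: [-0.2, 0.5, -0.3]
grip_width: 0.978
gripper_force: 0.0
shade 0.66 [336.0, 102.0] [0.46, -0.382]
ring 0.91 [218.0, 133.0] [0.392, -0.247]
disc 0.84 [260.0, 25.0] [0.527, -0.277]
tx,ty,tz [10.21  3.31 10.27] ydir -76.9 tilt 0.0 rz None q6 0.31 t 2.6
```

View pics/w2.png

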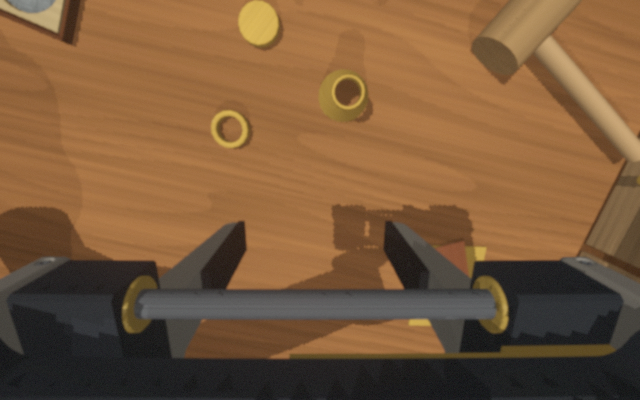

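The shade's neck rim is at (348,91), tapered, with its wide foot below. The ring is at (230,129), with wood visible through its bore. The solid disc is at (259,23). I'll turn the neck and ring pixels into positions.

```bash
python3 - <<'E'
from h import *
s=snap("wrist")
print("neck",p2w(s,(348,91),.06),"foot?",p2w(s,(342,97),.0)); print("ring",p2w(s,(230,129),.014),"disc",p2w(s,(259,23),.014))
n=p2w(s,(348,91),.06); go(n[0],n[1],.235)
E
```

```text
neck [ 0.47354298 -0.39299947  0.06      ] foot? [ 0.47173796 -0.39256816  0.        ]
ring [ 0.40035416 -0.26156403  0.014     ] disc [ 0.5284604  -0.27599385  0.014     ]
tx,ty,tz [10.21  3.52  6.76] ydir -76.9 tilt 0.0 rz None q6 0.31 t 2.65
```

```bash
python3 -m pendant '[{"tx":5.1,"ty":1.7,"tz":1,"rx":0,"ry":0,"rz":0,"claw":8},{"tx":5.1,"ty":1.8,"tz":3,"rx":0,"ry":0,"rz":0,"claw":8},{"tx":0,"ty":0,"tz":4,"rx":0,"ry":0,"rz":0,"claw":8},{"tx":0,"ty":0,"tz":4,"rx":0,"ry":0,"rz":0,"claw":8},{"tx":0,"ty":0,"tz":3,"rx":0,"ry":0,"rz":0,"claw":8},{"tx":0,"ty":0,"tz":1.7,"rx":0,"ry":0,"rz":0,"claw":8},{"tx":0,"ty":0,"tz":0,"rx":0,"ry":0,"rz":0,"claw":5},{"tx":0,"ty":0,"tz":0,"rx":0,"ry":0,"rz":0,"claw":5},{"tx":0,"ty":0,"tz":0,"rx":0,"ry":0,"rz":0,"claw":5}]' 20
python3 - <<'E'
from h import *
s=snap("wrist","w3"); go(.4735,-.393,.134); print(manip.state()["grip_width"]*.092)
E
```

```text
t: 3.78
tool_pos: [0.4748, -0.3927, 0.1374]
tcp_rot: [3.118, 0.361, 0.003]
contact_force: [-0.2, -0.4, -0.1]
grip_width: 0.564
gripper_force: 0.0
tx,ty,tz [-0.13  0.02  0.32] ydir -76.8 tilt 0.1 rz None q6 0.45 t 3.825
0.05051578594601932
```

View pics/w3.png

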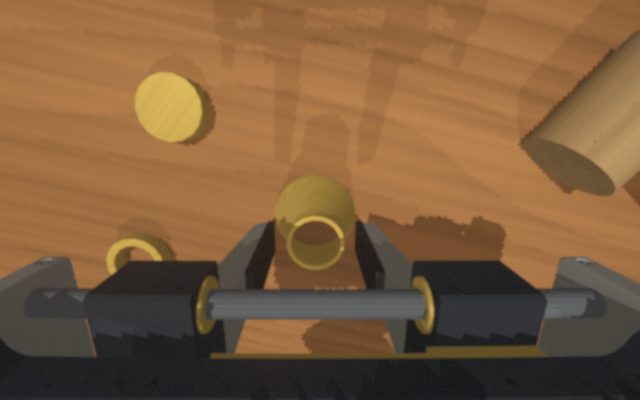

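The neck (316,242) sits centred between the fingertips. I'll lower a little, close and lift slightly.

```bash
python3 -m pendant '[{"tx":-0.1,"ty":0,"tz":0.3,"rx":0,"ry":0,"rz":0,"claw":5},{"tx":0,"ty":0,"tz":0,"rx":0,"ry":0,"rz":0,"claw":2.5},{"tx":0,"ty":0,"tz":0,"rx":0,"ry":0,"rz":0,"claw":2.5},{"tx":0,"ty":0,"tz":0,"rx":0,"ry":0,"rz":0,"claw":2.5},{"tx":0,"ty":0,"tz":0,"rx":0,"ry":0,"rz":0,"claw":2.5},{"tx":0,"ty":0,"tz":-1,"rx":0,"ry":0,"rz":0,"claw":2.5},{"tx":0,"ty":0,"tz":-3,"rx":0,"ry":0,"rz":0,"claw":2.5},{"tx":0,"ty":0,"tz":-3,"rx":0,"ry":0,"rz":0,"claw":2.5},{"tx":0,"ty":0,"tz":0,"rx":0,"ry":0,"rz":0,"claw":2.5}]' 25
python3 - <<'E'
from h import *
go(.5229,-.0019,.200); print(manip.state()["grip_width"]*.092)
E
```

```text
t: 4.95
tool_pos: [0.4744, -0.3933, 0.2059]
tcp_rot: [3.116, 0.361, 0.005]
contact_force: [0.2, -0.2, -2.4]
grip_width: 0.376
gripper_force: 24.8
tx,ty,tz [ 13.68 -37.     0.43] ydir -76.8 tilt 0.4 rz None q6 0.45 t 4.95
0.03459329477581177
```

```bash
python3 -m pendant '[{"tx":1,"ty":-2.5,"tz":0,"rx":0,"ry":0,"rz":0,"claw":2.5},{"tx":1.5,"ty":-4.2,"tz":0,"rx":0,"ry":0,"rz":0,"claw":2.5},{"tx":1.6,"ty":-4.4,"tz":0,"rx":0,"ry":0,"rz":0,"claw":2.5},{"tx":1.6,"ty":-4.4,"tz":0,"rx":0,"ry":0,"rz":0,"claw":2.5},{"tx":1.6,"ty":-4.4,"tz":0,"rx":0,"ry":0,"rz":0,"claw":2.5},{"tx":1.6,"ty":-4.4,"tz":0,"rx":0,"ry":0,"rz":0,"claw":2.5},{"tx":1.6,"ty":-4.4,"tz":0,"rx":0,"ry":0,"rz":0,"claw":2.5},{"tx":1.6,"ty":-4.2,"tz":0,"rx":0,"ry":0,"rz":0,"claw":2.5},{"tx":1.6,"ty":-4.1,"tz":0,"rx":0,"ry":0,"rz":0,"claw":2.5},{"tx":0,"ty":0,"tz":2,"rx":0,"ry":0,"rz":0,"claw":2.5},{"tx":0,"ty":0,"tz":2,"rx":0,"ry":0,"rz":0,"claw":2.5},{"tx":0,"ty":0,"tz":0,"rx":0,"ry":0,"rz":0,"claw":2.5}]'
python3 - <<'E'
from h import *
s=snap("wrist","w4"); go(.5229,-.0019,.144); im=s["frame"]
u=np.array([.985,-.174]);v=np.array([.174,.985])
for c,r in [((.5229,-.0019),.042),((.6195,-.0189),.031)]:
    for a in range(0,360,8):
        p=w2p(s,(c[0]+r*np.cos(np.radians(a)),c[1]+r*np.sin(np.radians(a)),.014)); cv2.circle(im,tuple(int(round(t)) for t in p),1,(0,0,255),-1)
cv2.circle(im,tuple(int(t) for t in w2p(s,(.6365,.0777,.038))),3,(0,255,0),-1)
cv2.imwrite("pics/w4.png",im)
E
```

```text
t: 6.45
tool_pos: [0.5198, 0.0001, 0.1598]
tcp_rot: [-3.118, -0.362, 0.009]
contact_force: [-0.3, 0.2, -1.5]
grip_width: 0.379
gripper_force: 24.9
tx,ty,tz [0.17 0.21 1.72] ydir -76.8 tilt 0.2 rz None q6 1.11 t 6.5
```

View pics/w4.png

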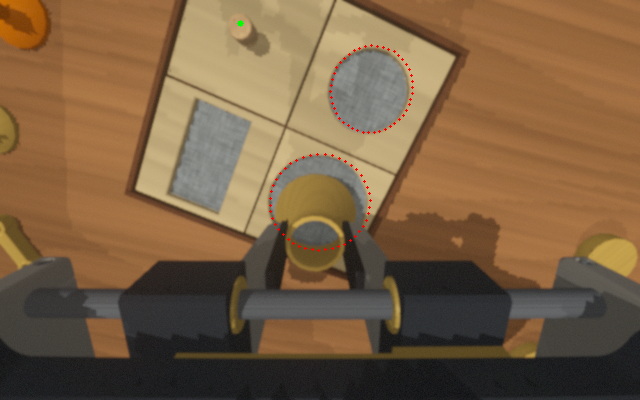

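The projected rings match the real pockets: (320,202) large, (371,88) small, post top (241,26). The shade hangs over the large pocket, so I'll lower it gently.

```bash
python3 -m pendant '[{"tx":0.2,"ty":0.2,"tz":0.5,"rx":0,"ry":0,"rz":0,"claw":2.5},{"tx":0,"ty":0,"tz":0.5,"rx":0,"ry":0,"rz":0,"claw":2.5},{"tx":0,"ty":0,"tz":0.3,"rx":0,"ry":0,"rz":0,"claw":2.5},{"tx":0,"ty":0,"tz":0.1,"rx":0,"ry":0,"rz":0,"claw":2.5},{"tx":0,"ty":0,"tz":0.1,"rx":0,"ry":0,"rz":0,"claw":2.5},{"tx":0,"ty":0,"tz":0,"rx":0,"ry":0,"rz":0,"claw":2.5}]'
```

```text
t: 7.25
tool_pos: [0.5244, -0.0021, 0.1477]
tcp_rot: [3.121, 0.362, 0.0]
contact_force: [-0.6, 0.4, -0.5]
grip_width: 0.381
gripper_force: 24.9
```

```bash
python3 -m pendant '[{"tx":0,"ty":0,"tz":0.1,"rx":0,"ry":0,"rz":0,"claw":2.5},{"tx":0,"ty":0,"tz":0.1,"rx":0,"ry":0,"rz":0,"claw":2.5},{"tx":0,"ty":0,"tz":0,"rx":0,"ry":0,"rz":0,"claw":2.5}]'
```

```text
t: 7.62
tool_pos: [0.5243, -0.0021, 0.1456]
tcp_rot: [-3.121, -0.362, 0.0]
contact_force: [-0.1, -0.5, -1.8]
grip_width: 0.378
gripper_force: 24.9
```

```bash
python3 -m pendant '[{"tx":0,"ty":0,"tz":0.1,"rx":0,"ry":0,"rz":0,"claw":2.5},{"tx":0,"ty":0,"tz":0.1,"rx":0,"ry":0,"rz":0,"claw":2.5},{"tx":0,"ty":0,"tz":0,"rx":0,"ry":0,"rz":0,"claw":2.5}]'
```

```text
t: 8.0
tool_pos: [0.5243, -0.0021, 0.1435]
tcp_rot: [-3.121, -0.362, 0.0]
contact_force: [-0.8, -0.2, -1.7]
grip_width: 0.378
gripper_force: 24.9
```

```bash
python3 -m pendant '[{"tx":0,"ty":0,"tz":0.1,"rx":0,"ry":0,"rz":0,"claw":2.5},{"tx":0,"ty":0,"tz":0,"rx":0,"ry":0,"rz":0,"claw":2.5},{"tx":0,"ty":0,"tz":0,"rx":0,"ry":0,"rz":0,"claw":2.5}]'; python3 -m pendant '[{"tx":0,"ty":0,"tz":0.1,"rx":0,"ry":0,"rz":0,"claw":2.5},{"tx":0,"ty":0,"tz":0,"rx":0,"ry":0,"rz":0,"claw":2.5},{"tx":0,"ty":0,"tz":0,"rx":0,"ry":0,"rz":0,"claw":2.5}]'
```

```text
t: 8.38
tool_pos: [0.5244, -0.0021, 0.1427]
tcp_rot: [3.121, 0.362, -0.0]
contact_force: [0.0, -0.9, -1.5]
grip_width: 0.375
gripper_force: 24.9
t: 8.75
tool_pos: [0.5244, -0.0021, 0.1417]
tcp_rot: [3.121, 0.362, 0.0]
contact_force: [0.3, -0.6, -1.8]
grip_width: 0.378
gripper_force: 24.9
```

```bash
python3 -m pendant '[{"tx":0,"ty":0,"tz":0.1,"rx":0,"ry":0,"rz":0,"claw":2.5},{"tx":0,"ty":0,"tz":0,"rx":0,"ry":0,"rz":0,"claw":2.5},{"tx":0,"ty":0,"tz":0,"rx":0,"ry":0,"rz":0,"claw":2.5}]'; python3 -m pendant '[{"tx":0,"ty":0,"tz":0.1,"rx":0,"ry":0,"rz":0,"claw":2.5},{"tx":0,"ty":0,"tz":0,"rx":0,"ry":0,"rz":0,"claw":2.5},{"tx":0,"ty":0,"tz":0,"rx":0,"ry":0,"rz":0,"claw":2.5}]'
```

```text
t: 9.12
tool_pos: [0.5244, -0.0021, 0.1407]
tcp_rot: [3.121, 0.362, 0.0]
contact_force: [0.2, -0.4, -0.0]
grip_width: 0.379
gripper_force: 24.9
t: 9.5
tool_pos: [0.5247, -0.0022, 0.1405]
tcp_rot: [3.12, 0.362, 0.001]
contact_force: [-2.3, 0.1, 5.8]
grip_width: 0.381
gripper_force: 24.9
```

Contact at 0.1407, so the shade is seated. Now I'll release, rise, and work out the ring move.

```bash
python3 -m pendant '[{"tx":0,"ty":0,"tz":-0.1,"rx":0,"ry":0,"rz":0,"claw":4.5},{"tx":0,"ty":0,"tz":0,"rx":0,"ry":0,"rz":0,"claw":6.5},{"tx":0,"ty":0,"tz":0,"rx":0,"ry":0,"rz":0,"claw":6.5},{"tx":0,"ty":0,"tz":-1,"rx":0,"ry":0,"rz":0,"claw":6.5},{"tx":0,"ty":0,"tz":-3,"rx":0,"ry":0,"rz":0,"claw":8},{"tx":0,"ty":0,"tz":-4,"rx":0,"ry":0,"rz":0,"claw":8},{"tx":0,"ty":0,"tz":-2,"rx":0,"ry":0,"rz":0,"claw":8},{"tx":0,"ty":0,"tz":0,"rx":0,"ry":0,"rz":0,"claw":8}]'; python3 -c "
from h import *
go(.4004,-.2610,.18)"
```

```text
t: 10.5
tool_pos: [0.5255, -0.0023, 0.2431]
tcp_rot: [3.119, 0.362, 0.007]
contact_force: [-0.4, 0.2, -0.4]
grip_width: 0.872
gripper_force: 0.0
tx,ty,tz [-18.13  22.3    6.28] ydir -76.8 tilt 0.3 rz None q6 1.11 t 10.5
```

```bash
python3 -m pendant '[{"tx":-1.5,"ty":1.9,"tz":0,"rx":0,"ry":0,"rz":0,"claw":8},{"tx":-3,"ty":3.6,"tz":0,"rx":0,"ry":0,"rz":0,"claw":8},{"tx":-3.2,"ty":4,"tz":0.4,"rx":0,"ry":0,"rz":0,"claw":8},{"tx":-3.2,"ty":4,"tz":1,"rx":0,"ry":0,"rz":0,"claw":8},{"tx":-3.2,"ty":4,"tz":1.5,"rx":0,"ry":0,"rz":0,"claw":8},{"tx":-2.5,"ty":3,"tz":1.5,"rx":0,"ry":0,"rz":0,"claw":8},{"tx":-1.5,"ty":1.8,"tz":1.5,"rx":0,"ry":0,"rz":0,"claw":8},{"tx":0,"ty":0,"tz":0.5,"rx":0,"ry":0,"rz":0,"claw":8},{"tx":0,"ty":0,"tz":0,"rx":0,"ry":0,"rz":0,"claw":8}]'; python3 - <<'E'
from h import *
s=snap("wrist"); im=s["frame"]
hsv=cv2.cvtColor(im,cv2.COLOR_BGR2HSV); print(boxes_of("ring","wrist")[:2])
for b in boxes_of("ring","wrist")[:1]: print(p2w(s,b["location"],.007))
for r,z in ((.024,.014),(.017,.014)):
  for a in range(0,360,10):
    p=w2p(s,(.4004+r*np.cos(np.radians(a)),-.261+r*np.sin(np.radians(a)),z)); cv2.circle(im,tuple(int(round(t)) for t in p),1,(0,0,255),-1)
cv2.imwrite("pics/w5.png",im); go(.4004,-.261,.0925)
E
```

```text
t: 11.62
tool_pos: [0.399, -0.2596, 0.1759]
tcp_rot: [-3.119, -0.362, 0.001]
contact_force: [0.1, 0.6, 0.1]
grip_width: 0.868
gripper_force: 0.0
[{'location': [307.5, 214.5], 'score': 0.85}]
[ 0.38366223 -0.25484767  0.007     ]
tx,ty,tz [0.03 0.12 8.46] ydir -76.7 tilt 0.0 rz None q6 0.51 t 11.775
```

View pics/w5.png

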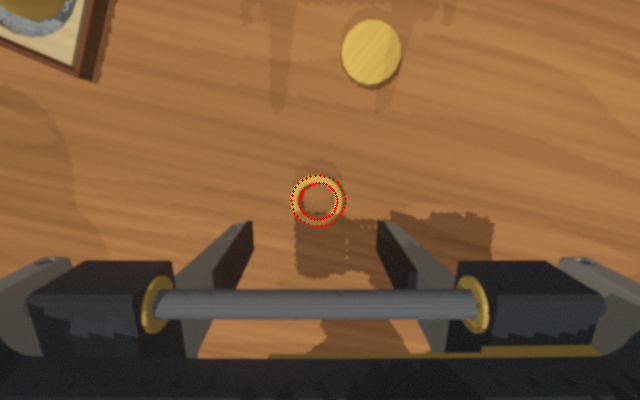

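The projected circles lie on the ring at (318,200), with wood showing in its bore. Next: descend, close, and lift 6 cm.

```bash
python3 -m pendant '[{"tx":0,"ty":0.1,"tz":3,"rx":0,"ry":0,"rz":0,"claw":8},{"tx":0,"ty":0,"tz":3,"rx":0,"ry":0,"rz":0,"claw":7.5},{"tx":0,"ty":0,"tz":1.5,"rx":0,"ry":0,"rz":0,"claw":7},{"tx":0,"ty":0,"tz":0.8,"rx":0,"ry":0,"rz":0,"claw":6},{"tx":0,"ty":0,"tz":0,"rx":0,"ry":0,"rz":0,"claw":4},{"tx":0,"ty":0,"tz":0,"rx":0,"ry":0,"rz":0,"claw":4},{"tx":0,"ty":0,"tz":0,"rx":0,"ry":0,"rz":0,"claw":4},{"tx":0,"ty":0,"tz":0,"rx":0,"ry":0,"rz":0,"claw":4},{"tx":0,"ty":0,"tz":0,"rx":0,"ry":0,"rz":0,"claw":4}]' 25
python3 -m pendant '[{"tx":0,"ty":0,"tz":-1,"rx":0,"ry":0,"rz":0,"claw":4},{"tx":0,"ty":0,"tz":-3,"rx":0,"ry":0,"rz":0,"claw":4},{"tx":0,"ty":0,"tz":-4,"rx":0,"ry":0,"rz":0,"claw":4},{"tx":0,"ty":0,"tz":-4,"rx":0,"ry":0,"rz":0,"claw":4},{"tx":0,"ty":0,"tz":0,"rx":0,"ry":0,"rz":0,"claw":4},{"tx":0,"ty":0,"tz":0,"rx":0,"ry":0,"rz":0,"claw":4}]'
python3 -c "
from h import *
go(.6365,.0777,.18)"
```

```text
t: 12.9
tool_pos: [0.3998, -0.262, 0.0944]
tcp_rot: [3.12, 0.362, 0.001]
contact_force: [-0.9, 0.3, 4.4]
grip_width: 0.504
gripper_force: 25.0
t: 13.65
tool_pos: [0.3989, -0.261, 0.2128]
tcp_rot: [-3.119, -0.362, 0.002]
contact_force: [-0.5, 0.4, -1.3]
grip_width: 0.504
gripper_force: 25.0
tx,ty,tz [ 30.88 -27.53   3.29] ydir -76.8 tilt 0.1 rz None q6 0.51 t 13.65
```

```bash
python3 -m pendant '[{"tx":2,"ty":-1.8,"tz":0,"rx":0,"ry":0,"rz":0,"claw":4},{"tx":3.3,"ty":-3,"tz":0,"rx":0,"ry":0,"rz":0,"claw":4},{"tx":3.5,"ty":-3.1,"tz":0,"rx":0,"ry":0,"rz":0,"claw":4},{"tx":3.5,"ty":-3.1,"tz":0,"rx":0,"ry":0,"rz":0,"claw":4},{"tx":3.5,"ty":-3.1,"tz":0,"rx":0,"ry":0,"rz":0,"claw":4},{"tx":3.5,"ty":-3.1,"tz":0,"rx":0,"ry":0,"rz":0,"claw":4},{"tx":3.5,"ty":-3.1,"tz":0,"rx":0,"ry":0,"rz":0,"claw":4},{"tx":3.5,"ty":-3.1,"tz":0,"rx":0,"ry":0,"rz":0,"claw":4},{"tx":2.8,"ty":-2.6,"tz":0.5,"rx":0,"ry":0,"rz":0,"claw":4},{"tx":1.8,"ty":-1.5,"tz":1,"rx":0,"ry":0,"rz":0,"claw":4},{"tx":0,"ty":0,"tz":1.5,"rx":0,"ry":0,"rz":0,"claw":4},{"tx":0,"ty":0,"tz":0,"rx":0,"ry":0,"rz":0,"claw":4}]'
python3 - <<'E'
from h import *
s=snap("wrist","w6"); go(.6365,.0777,.142); print(w2p(s,(.6365,.0777,.038)),w2p(s,(*manip.state()["tool_pos"][:2],manip.state()["tool_pos"][2]-.0944+.014)))
E
```

```text
t: 15.15
tool_pos: [0.6351, 0.0763, 0.1801]
tcp_rot: [-3.12, -0.361, 0.011]
contact_force: [-0.1, 0.3, -1.1]
grip_width: 0.505
gripper_force: 25.0
tx,ty,tz [ 0.12 -0.14  3.96] ydir -76.8 tilt 0.2 rz None q6 1.27 t 15.2
[314.96742575 206.22522719] [317.31449927 239.00941777]
```

View pics/w6.png

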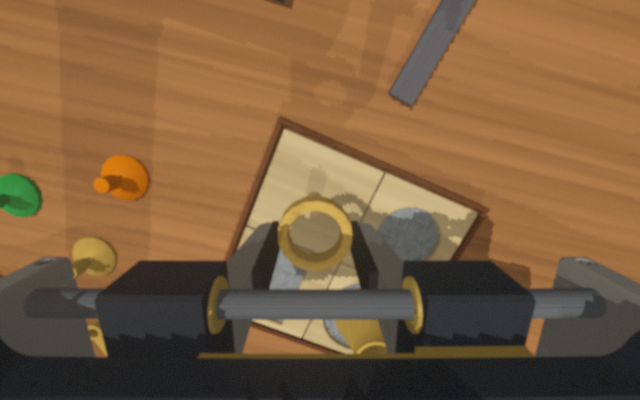

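The ring hangs level at (315,235), over the post block. The post itself is hidden behind the ring's rim. Lowering over it, watching the force.

```bash
python3 -m pendant '[{"tx":0.1,"ty":-0.1,"tz":1,"rx":0,"ry":0,"rz":0,"claw":4},{"tx":0,"ty":0,"tz":1,"rx":0,"ry":0,"rz":0,"claw":4},{"tx":0,"ty":0,"tz":1,"rx":0,"ry":0,"rz":0,"claw":4},{"tx":0,"ty":0,"tz":1,"rx":0,"ry":0,"rz":0,"claw":4},{"tx":0,"ty":0,"tz":0.5,"rx":0,"ry":0,"rz":0,"claw":4},{"tx":0,"ty":0,"tz":0.5,"rx":0,"ry":0,"rz":0,"claw":4},{"tx":0,"ty":0,"tz":0,"rx":0,"ry":0,"rz":0,"claw":4},{"tx":0,"ty":0,"tz":0,"rx":0,"ry":0,"rz":0,"claw":4}]'
```

```text
t: 16.2
tool_pos: [0.6383, 0.078, 0.1341]
tcp_rot: [3.121, 0.362, 0.001]
contact_force: [0.6, -0.6, -1.3]
grip_width: 0.505
gripper_force: 25.0
```

```bash
python3 -m pendant '[{"tx":-0.15,"ty":0,"tz":0.3,"rx":0,"ry":0,"rz":0,"claw":4},{"tx":0,"ty":0,"tz":0.3,"rx":0,"ry":0,"rz":0,"claw":4},{"tx":0,"ty":0,"tz":0,"rx":0,"ry":0,"rz":0,"claw":4}]'
python3 -m pendant '[{"tx":0,"ty":0,"tz":0.5,"rx":0,"ry":0,"rz":0,"claw":4},{"tx":0,"ty":0,"tz":0.5,"rx":0,"ry":0,"rz":0,"claw":4},{"tx":0,"ty":0,"tz":0.5,"rx":0,"ry":0,"rz":0,"claw":4},{"tx":0,"ty":0,"tz":0,"rx":0,"ry":0,"rz":0,"claw":4},{"tx":0,"ty":0,"tz":0,"rx":0,"ry":0,"rz":0,"claw":4}]'
```

```text
t: 16.58
tool_pos: [0.6363, 0.0777, 0.1273]
tcp_rot: [-3.121, -0.362, 0.001]
contact_force: [-0.5, -0.4, -1.4]
grip_width: 0.504
gripper_force: 25.0
t: 17.2
tool_pos: [0.6367, 0.0777, 0.1128]
tcp_rot: [-3.121, -0.362, -0.0]
contact_force: [-0.1, -0.5, -0.2]
grip_width: 0.506
gripper_force: 25.0
```

```bash
python3 -m pendant '[{"tx":0,"ty":0,"tz":0.2,"rx":0,"ry":0,"rz":0,"claw":4},{"tx":0,"ty":0,"tz":0.1,"rx":0,"ry":0,"rz":0,"claw":4},{"tx":0,"ty":0,"tz":0,"rx":0,"ry":0,"rz":0,"claw":4}]'
python3 -m pendant '[{"tx":0,"ty":0,"tz":0.1,"rx":0,"ry":0,"rz":0,"claw":4},{"tx":0,"ty":0,"tz":0,"rx":0,"ry":0,"rz":0,"claw":4},{"tx":0,"ty":0,"tz":0,"rx":0,"ry":0,"rz":0,"claw":4}]'
```

```text
t: 17.58
tool_pos: [0.6365, 0.0777, 0.1096]
tcp_rot: [-3.121, -0.362, 0.0]
contact_force: [-0.1, -0.2, -0.2]
grip_width: 0.503
gripper_force: 25.0
t: 17.95
tool_pos: [0.6366, 0.0777, 0.1087]
tcp_rot: [3.121, 0.362, 0.0]
contact_force: [0.0, -0.1, -1.0]
grip_width: 0.502
gripper_force: 25.0
```

```bash
python3 -m pendant '[{"tx":0,"ty":0,"tz":0.1,"rx":0,"ry":0,"rz":0,"claw":4},{"tx":0,"ty":0,"tz":0,"rx":0,"ry":0,"rz":0,"claw":6.5},{"tx":0,"ty":0,"tz":0,"rx":0,"ry":0,"rz":0,"claw":6.5},{"tx":0,"ty":0,"tz":0,"rx":0,"ry":0,"rz":0,"claw":6.5},{"tx":0,"ty":0,"tz":-1,"rx":0,"ry":0,"rz":0,"claw":6.5},{"tx":0,"ty":0,"tz":-3,"rx":0,"ry":0,"rz":0,"claw":7},{"tx":0,"ty":0,"tz":-5,"rx":0,"ry":0,"rz":0,"claw":7},{"tx":0,"ty":0,"tz":-5,"rx":0,"ry":0,"rz":0,"claw":7},{"tx":0,"ty":0,"tz":-5,"rx":0,"ry":0,"rz":0,"claw":7},{"tx":0,"ty":0,"tz":0,"rx":0,"ry":0,"rz":0,"claw":7}]'; python3 -c "
from h import *
go(.40,.26,.30)"
```

```text
t: 19.2
tool_pos: [0.6388, 0.0776, 0.3046]
tcp_rot: [3.119, 0.362, 0.018]
contact_force: [0.4, 0.5, -0.3]
grip_width: 0.759
gripper_force: 0.0
tx,ty,tz [-19.08 -23.22   0.17] ydir -76.8 tilt 0.7 rz None q6 1.27 t 19.2
```

```bash
python3 -m pendant '[{"tx":-2,"ty":-2.4,"tz":0,"rx":0,"ry":0,"rz":0,"claw":7},{"tx":-3.4,"ty":-4.1,"tz":0,"rx":0,"ry":0,"rz":0,"claw":7},{"tx":-3.4,"ty":-4.2,"tz":0,"rx":0,"ry":0,"rz":0,"claw":7},{"tx":-3.4,"ty":-4.2,"tz":0,"rx":0,"ry":0,"rz":0,"claw":7},{"tx":-3.4,"ty":-4.2,"tz":0,"rx":0,"ry":0,"rz":0,"claw":7},{"tx":-3.4,"ty":-4.1,"tz":0,"rx":0,"ry":0,"rz":0,"claw":7},{"tx":0,"ty":0,"tz":0,"rx":0,"ry":0,"rz":0,"claw":7},{"tx":0,"ty":0,"tz":0,"rx":0,"ry":0,"rz":0,"claw":7}]'; python3 - <<'E'
from h import *
s=snap("wrist"); im=s["frame"]; cv2.imwrite("pics/w7.png",im)
for n,z in dict(cap=.034,link=.012).items():
    for b in boxes_of(n,"wrist")[:5]: print(n,round(b["score"],2),np.round(b["location"]).tolist(),np.round(p2w(s,b["location"],z)[:2],3).tolist())
hsv=cv2.cvtColor(im,cv2.COLOR_BGR2HSV); m=((hsv[...,0]>=20)&(hsv[...,0]<=32)&(hsv[...,1]>90)&(hsv[...,2]>70)).astype(np.uint8)
for c in cv2.findContours(m,0,2)[0]:
    if cv2.contourArea(c)<150: continue
    w=np.array([p2w(s,p[0],.012)[:2] for p in c]).astype(np.float32); r=cv2.minAreaRect(w); print(np.round(r[0],4),np.round(r[1],4),round(r[2],1),cv2.boundingRect(c))
E
```

```text
t: 20.2
tool_pos: [0.3987, 0.2598, 0.2973]
tcp_rot: [3.12, 0.362, -0.001]
contact_force: [-0.4, -0.0, -0.1]
grip_width: 0.76
gripper_force: 0.0
cap 0.96 [319.0, 74.0] [0.518, 0.284]
cap 0.64 [360.0, 8.0] [0.594, 0.257]
cap 0.61 [265.0, 19.0] [0.56, 0.354]
link 0.91 [319.0, 161.0] [0.419, 0.26]
link 0.47 [262.0, 207.0] [0.341, 0.321]
link 0.39 [544.0, 128.0] [0.526, -0.01]
[ 0.1717 -0.0201] [0.0228 0.4163] 13.2 (323, 345, 258, 14)
[0.2548 0.0074] [0.1056 0.0378] 28.2 (440, 276, 30, 57)
[0.1562 0.4234] [0.1047 0.0368] 1.0 (161, 276, 28, 58)
[0.3418 0.3205] [0.0128 0.0434] 54.8 (250, 194, 27, 24)
[0.4159 0.2622] [0.0641 0.019 ] 37.8 (302, 140, 30, 46)
[0.4542 0.425 ] [0.0577 0.0637] 16.5 (171, 79, 54, 49)
[0.5201 0.2833] [0.0396 0.0401] 13.2 (303, 58, 34, 36)
[ 0.6253 -0.0427] [0.0755 0.0447] 29.6 (582, 24, 40, 62)
[0.5734 0.0308] [0.2147 0.1891] 80.3 (429, 0, 167, 178)
```

View pics/w7.png

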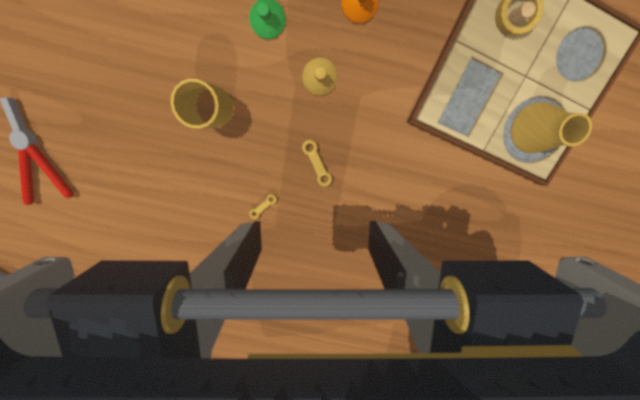

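The shade stands in its pocket at (540,128) and the ring lies around the post at (520,12). Two choices remain:

- **Caps:** brass (319,75), green (267,18), orange (360,6). The brass one is meant, because green and orange are ruled out.
- **Links:** (317,163) measures about 64×19 mm and (263,207) about 43×13 mm. The first fits the 66×20 given.

One enlarged crop will confirm both.

```bash
python3 - <<'E'
from h import *
a=cv2.imread("pics/w7.png")[0:225,220:400]; cv2.imwrite("pics/w7c.png",cv2.resize(a,None,fx=2.6,fy=2.6,interpolation=cv2.INTER_CUBIC))
E
```

```text
(no output)
```

View pics/w7c.png

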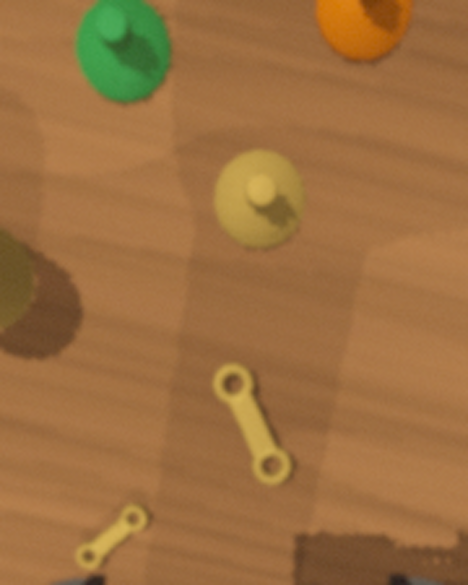

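Confirmed: the brass cap's knob is at about (321,73), and the long link at (317,163) is the larger of the two.

```bash
python3 - <<'E'
from h import *
s=snap("wrist")
print("knob",p2w(s,(320.8,72.7),.034),"base",p2w(s,(319.8,76.5),.002))
go(.522,.283,.17)
E
```

```text
knob [0.52130755 0.28158039 0.034     ] base [0.52160352 0.28222916 0.002     ]
tx,ty,tz [12.48  0.48 12.75] ydir -76.9 tilt 0.0 rz None q6 1.66 t 20.4
```

```bash
python3 -m pendant '[{"tx":3,"ty":0.2,"tz":0,"rx":0,"ry":0,"rz":0,"claw":5},{"tx":5,"ty":0.2,"tz":2,"rx":0,"ry":0,"rz":0,"claw":5},{"tx":4.4,"ty":0.2,"tz":4,"rx":0,"ry":0,"rz":0,"claw":5},{"tx":0,"ty":0,"tz":4,"rx":0,"ry":0,"rz":0,"claw":5},{"tx":0,"ty":0,"tz":4,"rx":0,"ry":0,"rz":0,"claw":5},{"tx":0,"ty":0,"tz":2.6,"rx":0,"ry":0,"rz":0,"claw":5},{"tx":0,"ty":0,"tz":0,"rx":0,"ry":0,"rz":0,"claw":5},{"tx":0,"ty":0,"tz":0,"rx":0,"ry":0,"rz":0,"claw":5},{"tx":0,"ty":0,"tz":0,"rx":0,"ry":0,"rz":0,"claw":5}]'; python3 - <<'E'
from h import *
s=snap("wrist","w8"); go(.5214,.2818,.109); print(w2p(s,(.5214,.2818,.034)))
E
```

```text
t: 21.52
tool_pos: [0.5218, 0.2828, 0.1335]
tcp_rot: [-3.12, -0.361, -0.005]
contact_force: [-0.6, 0.7, -0.2]
grip_width: 0.541
gripper_force: 0.0
tx,ty,tz [-0.05  0.09  2.44] ydir -76.8 tilt 0.2 rz None q6 1.63 t 21.575
[317.51075598 229.59192025]
```

View pics/w8.png

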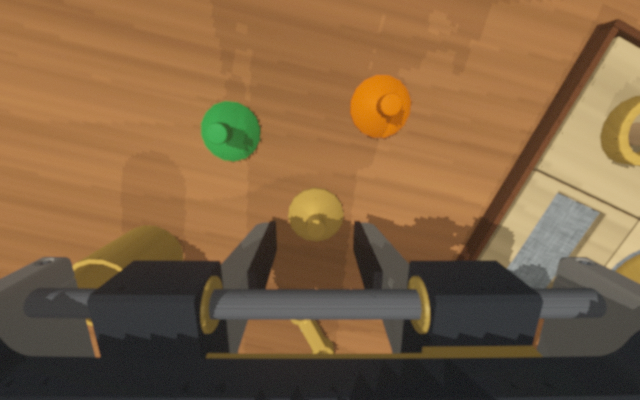

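The knob at (316,229) matches the projection and is centred between the fingers. Next: descend, grip, and lift.

```bash
python3 -m pendant '[{"tx":0,"ty":0.1,"tz":1.2,"rx":0,"ry":0,"rz":0,"claw":5},{"tx":0,"ty":0,"tz":1.2,"rx":0,"ry":0,"rz":0,"claw":4},{"tx":0,"ty":0,"tz":0,"rx":0,"ry":0,"rz":0,"claw":0.6},{"tx":0,"ty":0,"tz":0,"rx":0,"ry":0,"rz":0,"claw":0.6},{"tx":0,"ty":0,"tz":0,"rx":0,"ry":0,"rz":0,"claw":0.6},{"tx":0,"ty":0,"tz":0,"rx":0,"ry":0,"rz":0,"claw":0.6},{"tx":0,"ty":0,"tz":0,"rx":0,"ry":0,"rz":0,"claw":0.6},{"tx":0,"ty":0,"tz":0,"rx":0,"ry":0,"rz":0,"claw":0.6}]' 25
python3 -m pendant '[{"tx":0,"ty":0,"tz":-1,"rx":0,"ry":0,"rz":0,"claw":0.6},{"tx":0,"ty":0,"tz":-3,"rx":0,"ry":0,"rz":0,"claw":0.6},{"tx":0,"ty":0,"tz":-4,"rx":0,"ry":0,"rz":0,"claw":0.6},{"tx":0,"ty":0,"tz":-3,"rx":0,"ry":0,"rz":0,"claw":0.6},{"tx":0,"ty":0,"tz":0,"rx":0,"ry":0,"rz":0,"claw":0.6},{"tx":0,"ty":0,"tz":0,"rx":0,"ry":0,"rz":0,"claw":0.6}]'
python3 -c "
from h import *
go(.6195,-.0189,.14)"
```

```text
t: 22.58
tool_pos: [0.5211, 0.2817, 0.108]
tcp_rot: [-3.121, -0.362, -0.001]
contact_force: [0.2, 1.4, 0.9]
grip_width: 0.138
gripper_force: 25.0
t: 23.32
tool_pos: [0.5202, 0.2814, 0.2164]
tcp_rot: [3.12, 0.362, -0.003]
contact_force: [0.2, -0.0, -1.1]
grip_width: 0.139
gripper_force: 25.0
tx,ty,tz [ 2.82 31.51  7.64] ydir -76.8 tilt 0.1 rz None q6 1.63 t 23.325
```

```bash
python3 -m pendant '[{"tx":0.2,"ty":2,"tz":0,"rx":0,"ry":0,"rz":0,"claw":0.6},{"tx":0.4,"ty":4,"tz":0,"rx":0,"ry":0,"rz":0,"claw":0.6},{"tx":0.4,"ty":4.2,"tz":0,"rx":0,"ry":0,"rz":0,"claw":0.6},{"tx":0.4,"ty":4.2,"tz":0,"rx":0,"ry":0,"rz":0,"claw":0.6},{"tx":0.4,"ty":4.2,"tz":0,"rx":0,"ry":0,"rz":0,"claw":0.6},{"tx":0.4,"ty":4.2,"tz":0,"rx":0,"ry":0,"rz":0,"claw":0.6},{"tx":0.3,"ty":4.2,"tz":0,"rx":0,"ry":0,"rz":0,"claw":0.6},{"tx":0.3,"ty":3,"tz":0.5,"rx":0,"ry":0,"rz":0,"claw":0.6},{"tx":0,"ty":1.5,"tz":2,"rx":0,"ry":0,"rz":0,"claw":0.6},{"tx":0,"ty":0,"tz":3,"rx":0,"ry":0,"rz":0,"claw":0.6},{"tx":0,"ty":0,"tz":2,"rx":0,"ry":0,"rz":0,"claw":0.6},{"tx":0,"ty":0,"tz":0,"rx":0,"ry":0,"rz":0,"claw":0.6}]'
python3 -m pendant '[{"tx":0,"ty":0,"tz":0.5,"rx":0,"ry":0,"rz":0,"claw":0.6},{"tx":0,"ty":0,"tz":0,"rx":0,"ry":0,"rz":0,"claw":0.6}]'
python3 - <<'E'
from h import *
s=snap("wrist"); im=s["frame"]; go(.6195,-.0189,.117)
for a in range(0,360,8):
    p=w2p(s,(.6195+.031*np.cos(np.radians(a)),-.0189+.031*np.sin(np.radians(a)),.014)); cv2.circle(im,tuple(int(round(t)) for t in p),1,(0,0,255),-1)
cv2.imwrite("pics/w9.png",im)
E
```

```text
t: 24.82
tool_pos: [0.6182, -0.0179, 0.1396]
tcp_rot: [-3.119, -0.362, 0.009]
contact_force: [-1.1, 0.1, -0.1]
grip_width: 0.139
gripper_force: 25.0
t: 25.08
tool_pos: [0.6206, -0.0185, 0.1384]
tcp_rot: [3.12, 0.362, 0.002]
contact_force: [-0.2, 0.0, -0.9]
grip_width: 0.141
gripper_force: 25.0
tx,ty,tz [-0.13  0.01  2.16] ydir -76.8 tilt 0.1 rz None q6 1.12 t 25.125
```

View pics/w9.png

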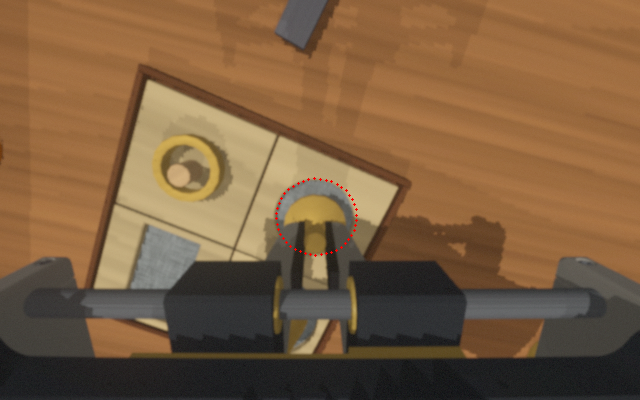

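The cap (315,220) hangs over the small pocket, and the drawn circle at (317,216) lies on the pocket's edge. The ring lies around the post at (187,168). Lowering the cap.

```bash
python3 -m pendant '[{"tx":-0.1,"ty":0,"tz":0.6,"rx":0,"ry":0,"rz":0,"claw":0.6},{"tx":0,"ty":0,"tz":0.6,"rx":0,"ry":0,"rz":0,"claw":0.6},{"tx":0,"ty":0,"tz":0.5,"rx":0,"ry":0,"rz":0,"claw":0.6},{"tx":0,"ty":0,"tz":0,"rx":0,"ry":0,"rz":0,"claw":0.6},{"tx":0,"ty":0,"tz":0,"rx":0,"ry":0,"rz":0,"claw":0.6}]'
python3 -m pendant '[{"tx":0,"ty":0,"tz":0.1,"rx":0,"ry":0,"rz":0,"claw":0.6},{"tx":0,"ty":0,"tz":0,"rx":0,"ry":0,"rz":0,"claw":0.6},{"tx":0,"ty":0,"tz":0,"rx":0,"ry":0,"rz":0,"claw":0.6}]'
```

```text
t: 25.75
tool_pos: [0.6193, -0.0189, 0.1208]
tcp_rot: [3.121, 0.362, 0.0]
contact_force: [-0.6, -0.2, -0.7]
grip_width: 0.136
gripper_force: 25.0
t: 26.12
tool_pos: [0.6193, -0.0188, 0.1198]
tcp_rot: [3.121, 0.362, 0.0]
contact_force: [-0.2, 0.3, -0.6]
grip_width: 0.139
gripper_force: 25.0
```

```bash
python3 -m pendant '[{"tx":0,"ty":0,"tz":0.15,"rx":0,"ry":0,"rz":0,"claw":0.6},{"tx":0,"ty":0,"tz":0.15,"rx":0,"ry":0,"rz":0,"claw":0.6},{"tx":0,"ty":0,"tz":0,"rx":0,"ry":0,"rz":0,"claw":0.6},{"tx":0,"ty":0,"tz":0,"rx":0,"ry":0,"rz":0,"claw":0.6}]'
python3 -m pendant '[{"tx":0,"ty":0,"tz":0.1,"rx":0,"ry":0,"rz":0,"claw":0.6},{"tx":0,"ty":0,"tz":0,"rx":0,"ry":0,"rz":0,"claw":0.6},{"tx":0,"ty":0,"tz":0,"rx":0,"ry":0,"rz":0,"claw":0.6}]'
```

```text
t: 26.62
tool_pos: [0.6192, -0.0188, 0.1167]
tcp_rot: [-3.121, -0.362, 0.0]
contact_force: [0.2, 0.2, -0.8]
grip_width: 0.14
gripper_force: 25.0
t: 27.0
tool_pos: [0.6194, -0.0189, 0.116]
tcp_rot: [3.121, 0.362, 0.001]
contact_force: [-0.6, -0.4, 2.5]
grip_width: 0.138
gripper_force: 25.0
```

```bash
python3 -m pendant '[{"tx":0,"ty":0,"tz":-0.1,"rx":0,"ry":0,"rz":0,"claw":4},{"tx":0,"ty":0,"tz":0,"rx":0,"ry":0,"rz":0,"claw":4},{"tx":0,"ty":0,"tz":0,"rx":0,"ry":0,"rz":0,"claw":4},{"tx":0,"ty":0,"tz":-1,"rx":0,"ry":0,"rz":0,"claw":4},{"tx":0,"ty":0,"tz":-3,"rx":0,"ry":0,"rz":0,"claw":4},{"tx":0,"ty":0,"tz":-4,"rx":0,"ry":0,"rz":0,"claw":4},{"tx":0,"ty":0,"tz":-2,"rx":0,"ry":0,"rz":0,"claw":4},{"tx":0,"ty":0,"tz":0,"rx":0,"ry":0,"rz":0,"claw":4}]'; python3 -c "
from h import *
go(.416,.261,.17,-52)"
```

```text
t: 28.0
tool_pos: [0.6201, -0.019, 0.2186]
tcp_rot: [3.119, 0.362, 0.006]
contact_force: [0.4, 0.4, -0.5]
grip_width: 0.435
gripper_force: 0.0
tx,ty,tz [-13.48 -31.94   4.76] ydir -76.8 tilt 0.2 rz -24.8 q6 1.11 t 28.0
```

```bash
python3 -m pendant '[{"tx":-1,"ty":-2.3,"tz":0,"rx":0,"ry":0,"rz":0,"claw":4},{"tx":-1.7,"ty":-4.2,"tz":0,"rx":0,"ry":0,"rz":0,"claw":4},{"tx":-1.9,"ty":-4.4,"tz":0,"rx":0,"ry":0,"rz":0,"claw":4},{"tx":-1.9,"ty":-4.4,"tz":0,"rx":0,"ry":0,"rz":0,"claw":4},{"tx":-1.9,"ty":-4.4,"tz":0,"rx":0,"ry":0,"rz":0,"claw":4},{"tx":-1.9,"ty":-4.4,"tz":0,"rx":0,"ry":0,"rz":0,"claw":4},{"tx":-1.9,"ty":-4.4,"tz":0,"rx":0,"ry":0,"rz":0,"claw":4},{"tx":-1.3,"ty":-3.4,"tz":0.6,"rx":0,"ry":0,"rz":0,"claw":4},{"tx":0,"ty":0,"tz":2,"rx":0,"ry":0,"rz":-8.3,"claw":4},{"tx":0,"ty":0,"tz":2,"rx":0,"ry":0,"rz":-8.3,"claw":4},{"tx":0,"ty":0,"tz":0,"rx":0,"ry":0,"rz":-8.2,"claw":4},{"tx":0,"ty":0,"tz":0,"rx":0,"ry":0,"rz":0,"claw":4}]'; python3 - <<'E'
from h import *
s=snap("wrist","w10"); im=s["frame"]; go(.416,.261,.0945,-52)
hsv=cv2.cvtColor(im,cv2.COLOR_BGR2HSV); m=((hsv[...,0]>=20)&(hsv[...,0]<=32)&(hsv[...,1]>90)&(hsv[...,2]>70)).astype(np.uint8)
for c in cv2.findContours(m,0,2)[0]:
    if cv2.contourArea(c)<400: continue
    w=np.array([p2w(s,p[0],.012)[:2] for p in c]).astype(np.float32); r=cv2.minAreaRect(w); print(np.round(r[0],4),np.round(r[1],4),round(r[2],1),cv2.boundingRect(c))
E
```

```text
t: 29.5
tool_pos: [0.4137, 0.2605, 0.1689]
tcp_rot: [-2.971, -1.021, 0.005]
contact_force: [0.7, -0.0, 0.4]
grip_width: 0.431
gripper_force: 0.0
tx,ty,tz [0.2  0.09 7.49] ydir -52.1 tilt 0.1 rz -0.1 q6 1.22 t 29.55
[0.3331 0.1033] [0.015 0.274] 38.0 (256, 346, 263, 13)
[0.3832 0.1307] [0.0666 0.0173] 46.5 (391, 276, 20, 58)
[0.2786 0.2649] [0.0665 0.0163] 29.5 (219, 276, 20, 58)
[0.5465 0.0009] [0.0235 0.0713] 13.9 (581, 246, 59, 37)
[0.3432 0.3207] [0.0131 0.0454] 53.9 (192, 212, 48, 24)
[0.4163 0.2631] [0.0639 0.0189] 37.5 (305, 164, 23, 71)
[0.563  0.0854] [0.1726 0.1092] 54.7 (522, 74, 118, 214)
[0.4535 0.4233] [0.0583 0.0833] 25.2 (127, 0, 108, 87)
```

View pics/w10.png

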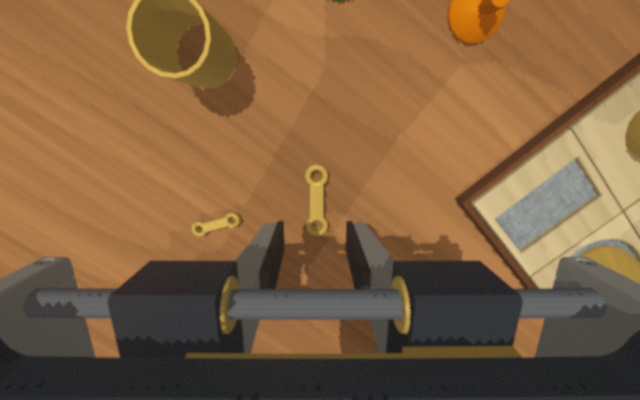

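The tool is lined up with the long link at (316,200), with eyes at (316,176) and (317,227). The short link (215,225) and the tube (170,35) are clear of the fingers. I'll go lower and measure the eye centres numerically.

```bash
python3 -m pendant '[{"tx":0.2,"ty":-0.05,"tz":2,"rx":0,"ry":0,"rz":0,"claw":4},{"tx":0,"ty":0,"tz":2,"rx":0,"ry":0,"rz":0,"claw":4},{"tx":0,"ty":0,"tz":0.5,"rx":0,"ry":0,"rz":0,"claw":4},{"tx":0,"ty":0,"tz":0,"rx":0,"ry":0,"rz":0,"claw":4},{"tx":0,"ty":0,"tz":0,"rx":0,"ry":0,"rz":0,"claw":4}]'; python3 - <<'E'
from h import *
s=snap("wrist","w11"); im=s["frame"]
hsv=cv2.cvtColor(im,cv2.COLOR_BGR2HSV); m=((hsv[...,0]>=20)&(hsv[...,0]<=32)&(hsv[...,1]>90)&(hsv[...,2]>70)).astype(np.uint8)
cs,hi=cv2.findContours(m,cv2.RETR_CCOMP,2)
for i,c in enumerate(cs):
    x,y,w,h=cv2.boundingRect(c)
    if not(270<x+w/2<370 and y<290): continue
    if cv2.contourArea(c)<20: continue
    W=np.array([p2w(s,p[0],.012)[:2] for p in c]).astype(np.float32); r=cv2.minAreaRect(W); print("hole" if hi[0][i][3]>=0 else "out",np.round(r[0],4),np.round(r[1],4),round(r[2],1),(x,y,w,h))
for p in ((.4163,.2620),): go(*p,.0945,-52)
E
```

```text
t: 30.18
tool_pos: [0.4167, 0.2626, 0.1265]
tcp_rot: [2.97, 1.023, 0.002]
contact_force: [0.7, 0.2, -0.3]
grip_width: 0.439
gripper_force: 0.0
out [0.4169 0.2628] [0.0647 0.0187] 38.7 (303, 178, 27, 84)
hole [0.3994 0.2481] [0.0135 0.0117] 88.5 (306, 242, 21, 16)
hole [0.4343 0.2771] [0.0103 0.0103] 82.4 (308, 185, 17, 14)
tx,ty,tz [-0.07  0.03  3.2 ] ydir -52.0 tilt 0.1 rz 0.0 q6 1.22 t 30.225
```

The link centre (0.4169, 0.2627) is right under the TCP. Descend, close and lift.

```bash
python3 -m pendant '[{"tx":0,"ty":0,"tz":1.5,"rx":0,"ry":0,"rz":0,"claw":4},{"tx":0,"ty":0,"tz":1.2,"rx":0,"ry":0,"rz":0,"claw":4},{"tx":0,"ty":0,"tz":0.5,"rx":0,"ry":0,"rz":0,"claw":4},{"tx":0,"ty":0,"tz":0,"rx":0,"ry":0,"rz":0,"claw":2},{"tx":0,"ty":0,"tz":0,"rx":0,"ry":0,"rz":0,"claw":0.4},{"tx":0,"ty":0,"tz":0,"rx":0,"ry":0,"rz":0,"claw":0.4},{"tx":0,"ty":0,"tz":0,"rx":0,"ry":0,"rz":0,"claw":0.4},{"tx":0,"ty":0,"tz":0,"rx":0,"ry":0,"rz":0,"claw":0.4}]' 30
python3 -m pendant '[{"tx":0,"ty":0,"tz":-1,"rx":0,"ry":0,"rz":0,"claw":0.4},{"tx":0,"ty":0,"tz":-3,"rx":0,"ry":0,"rz":0,"claw":0.4},{"tx":0,"ty":0,"tz":-4,"rx":0,"ry":0,"rz":0,"claw":0.4},{"tx":0,"ty":0,"tz":0,"rx":0,"ry":0,"rz":0,"claw":0.4},{"tx":0,"ty":0,"tz":0,"rx":0,"ry":0,"rz":0,"claw":0.4}]'
python3 -c "
from h import *
go(.54,.0947,.15,-100)"
```

```text
t: 31.22
tool_pos: [0.4164, 0.2625, 0.0941]
tcp_rot: [2.97, 1.023, 0.001]
contact_force: [0.2, -0.2, 2.2]
grip_width: 0.127
gripper_force: 30.0
t: 31.85
tool_pos: [0.4155, 0.2623, 0.1731]
tcp_rot: [-2.97, -1.023, 0.002]
contact_force: [0.6, 0.3, -1.0]
grip_width: 0.124
gripper_force: 30.0
tx,ty,tz [-0.51 20.87  2.3 ] ydir -52.0 tilt 0.1 rz 48.0 q6 1.22 t 31.85
```

```bash
python3 -m pendant '[{"tx":-0.1,"ty":2.4,"tz":0,"rx":0,"ry":0,"rz":0,"claw":0.4},{"tx":-0.1,"ty":4.2,"tz":0,"rx":0,"ry":0,"rz":0,"claw":0.4},{"tx":-0.1,"ty":4.4,"tz":0,"rx":0,"ry":0,"rz":0,"claw":0.4},{"tx":-0.1,"ty":4.4,"tz":0,"rx":0,"ry":0,"rz":0,"claw":0.4},{"tx":-0.1,"ty":3.5,"tz":0,"rx":0,"ry":0,"rz":0,"claw":0.4},{"tx":0,"ty":2,"tz":0,"rx":0,"ry":0,"rz":0,"claw":0.4},{"tx":0,"ty":0,"tz":0,"rx":0,"ry":0,"rz":9.6,"claw":0.4},{"tx":0,"ty":0,"tz":0,"rx":0,"ry":0,"rz":9.6,"claw":0.4},{"tx":0,"ty":0,"tz":0,"rx":0,"ry":0,"rz":9.6,"claw":0.4},{"tx":0,"ty":0,"tz":0,"rx":0,"ry":0,"rz":9.6,"claw":0.4},{"tx":0,"ty":0,"tz":0,"rx":0,"ry":0,"rz":9.6,"claw":0.4},{"tx":0,"ty":0,"tz":0,"rx":0,"ry":0,"rz":0,"claw":0.4}]'
python3 -c "
from h import *
go(.54,.0947,.102,-100)"
```

```text
t: 33.35
tool_pos: [0.5401, 0.0952, 0.1726]
tcp_rot: [-3.13, 0.269, 0.004]
contact_force: [-0.3, 0.2, -1.3]
grip_width: 0.122
gripper_force: 30.0
tx,ty,tz [0.02 0.05 7.06] ydir -99.8 tilt 0.1 rz 0.2 q6 1.7 t 33.35
```

```bash
python3 -m pendant '[{"tx":0,"ty":0.05,"tz":2,"rx":0,"ry":0,"rz":0.2,"claw":0.4},{"tx":0,"ty":0,"tz":2,"rx":0,"ry":0,"rz":0,"claw":0.4},{"tx":0,"ty":0,"tz":1.5,"rx":0,"ry":0,"rz":0,"claw":0.4},{"tx":0,"ty":0,"tz":0.8,"rx":0,"ry":0,"rz":0,"claw":0.4},{"tx":0,"ty":0,"tz":0.3,"rx":0,"ry":0,"rz":0,"claw":0.4},{"tx":0,"ty":0,"tz":0,"rx":0,"ry":0,"rz":0,"claw":0.4},{"tx":0,"ty":0,"tz":0,"rx":0,"ry":0,"rz":0,"claw":0.4}]'
python3 -m pendant '[{"tx":0,"ty":0,"tz":0.1,"rx":0,"ry":0,"rz":0,"claw":0.4},{"tx":0,"ty":0,"tz":0.1,"rx":0,"ry":0,"rz":0,"claw":0.4},{"tx":0,"ty":0,"tz":0,"rx":0,"ry":0,"rz":0,"claw":0.4},{"tx":0,"ty":0,"tz":0,"rx":0,"ry":0,"rz":0,"claw":0.4}]'
```

```text
t: 34.22
tool_pos: [0.5413, 0.0942, 0.1084]
tcp_rot: [-3.129, 0.278, -0.002]
contact_force: [-0.7, -0.2, -1.1]
grip_width: 0.125
gripper_force: 30.0
t: 34.72
tool_pos: [0.5408, 0.0942, 0.1057]
tcp_rot: [-3.129, 0.279, 0.0]
contact_force: [0.2, 1.2, -1.1]
grip_width: 0.126
gripper_force: 30.0
```

```bash
python3 -m pendant '[{"tx":0,"ty":0,"tz":0.15,"rx":0,"ry":0,"rz":0,"claw":0.4},{"tx":0,"ty":0,"tz":0.1,"rx":0,"ry":0,"rz":0,"claw":0.4},{"tx":0,"ty":0,"tz":0,"rx":0,"ry":0,"rz":0,"claw":0.4},{"tx":0,"ty":0,"tz":0,"rx":0,"ry":0,"rz":0,"claw":0.4}]'
python3 -m pendant '[{"tx":0,"ty":0,"tz":0.1,"rx":0,"ry":0,"rz":0,"claw":0.4},{"tx":0,"ty":0,"tz":0,"rx":0,"ry":0,"rz":0,"claw":0.4},{"tx":0,"ty":0,"tz":0,"rx":0,"ry":0,"rz":0,"claw":0.4}]'
```

```text
t: 35.22
tool_pos: [0.5408, 0.0942, 0.1032]
tcp_rot: [-3.129, 0.279, 0.0]
contact_force: [-0.4, 0.9, -1.4]
grip_width: 0.125
gripper_force: 30.0
t: 35.6
tool_pos: [0.5408, 0.0942, 0.1022]
tcp_rot: [-3.129, 0.279, 0.0]
contact_force: [0.7, 0.2, -0.6]
grip_width: 0.121
gripper_force: 30.0
```

```bash
python3 -m pendant '[{"tx":0,"ty":0,"tz":0,"rx":0,"ry":0,"rz":0,"claw":3.5},{"tx":0,"ty":0,"tz":0,"rx":0,"ry":0,"rz":0,"claw":3.5},{"tx":0,"ty":0,"tz":0,"rx":0,"ry":0,"rz":0,"claw":3.5},{"tx":0,"ty":0,"tz":-1,"rx":0,"ry":0,"rz":0,"claw":3.5},{"tx":0,"ty":0,"tz":-3,"rx":0,"ry":0,"rz":0,"claw":3.5},{"tx":0,"ty":0,"tz":-5,"rx":0,"ry":0,"rz":0,"claw":3.5},{"tx":-4,"ty":0,"tz":-5,"rx":0,"ry":0,"rz":0,"claw":3.5},{"tx":-4,"ty":3,"tz":-4,"rx":0,"ry":0,"rz":0,"claw":3.5},{"tx":-4,"ty":3,"tz":0,"rx":0,"ry":0,"rz":0,"claw":3.5},{"tx":0,"ty":0,"tz":0,"rx":0,"ry":0,"rz":0,"claw":3.5},{"tx":0,"ty":0,"tz":0,"rx":0,"ry":0,"rz":0,"claw":3.5}]'
python3 - <<'E'
from h import *
s=snap("wrist"); im=s["frame"]
def dots(c,r,z):
    for a in range(0,360,15):
        p=w2p(s,(c[0]+r*np.cos(np.radians(a)),c[1]+r*np.sin(np.radians(a)),z)); cv2.circle(im,tuple(int(round(t)) for t in p),1,(0,0,255),-1)
dots((.6195,-.0189),.022,.01); dots((.6365,.0777),.024,.028); dots((.5229,-.0019),.018,.068); dots((.5229,-.0019),.032,.01)
u=np.array([.985,-.174]); 
for k in(-1,1): dots(np.array([.54,.0947])+k*.023*u,.010,.02)
cv2.imwrite("pics/w12.png",im)
E
```

```text
t: 36.98
tool_pos: [0.4145, 0.0567, 0.2807]
tcp_rot: [-3.129, 0.279, -0.003]
contact_force: [-0.9, -0.2, 1.0]
grip_width: 0.384
gripper_force: 0.0
```

View pics/w12.png

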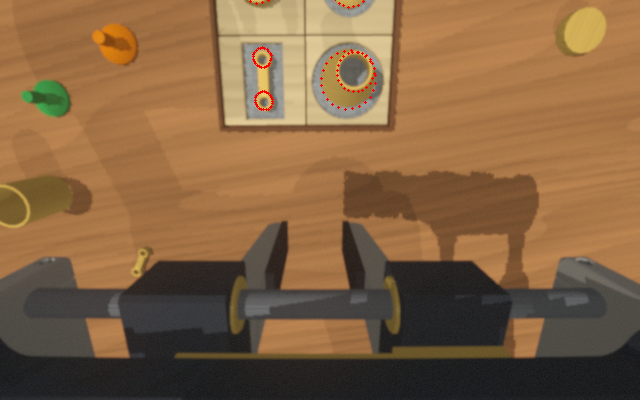

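The link (263,78), the shade (348,78) and the visible edges of the ring and cap all lie on their projected seated outlines. The tube and disc are untouched. One numeric check of cap and ring from the top camera, then hand in.

```bash
python3 - <<'E'
from h import *
s=snap("top"); ok=True
for n,c,z in (("cap",(.6195,-.0189),.025),("ring",(.6365,.0777),.028),("shade",(.5229,-.0019),.04),("link",(.54,.0947),.02)):
    d=[np.linalg.norm(p2w(s,b["location"],z)[:2]-c) for b in boxes_of(n,"top")]; print(n,np.round(d,3)); ok&=bool(d) and min(d)<.013
if ok: print(manip.close_job())
E
```

```text
cap [0.266 0.003 0.377]
ring []
shade [0.398 0.018]
link [0.017 0.094]
```

Inconclusive, because the arm partly covers the top camera's view of the tray. I'll move forward and repeat the check with the wrist camera.

```bash
python3 -m pendant '[{"tx":3,"ty":0,"tz":-1,"rx":0,"ry":0,"rz":0,"claw":3.5},{"tx":4,"ty":0,"tz":-1,"rx":0,"ry":0,"rz":0,"claw":3.5},{"tx":2,"ty":0,"tz":0,"rx":0,"ry":0,"rz":0,"claw":3.5},{"tx":0,"ty":0,"tz":0,"rx":0,"ry":0,"rz":0,"claw":3.5},{"tx":0,"ty":0,"tz":0,"rx":0,"ry":0,"rz":0,"claw":3.5}]'
python3 - <<'E'
from h import *
s=snap("wrist")
for n,c,z in (("cap",(.6195,-.0189),.02),("ring",(.6365,.0777),.024),("shade",(.5229,-.0019),.04),("link",(.54,.0947),.02)):
    print(n,np.round(w2p(s,(*c,z))),[(np.round(b["location"]).tolist(),round(b["score"],2),np.round(np.linalg.norm(p2w(s,b["location"],z)[:2]-c),3)) for b in boxes_of(n,"wrist")[:3]])
E
```

```text
t: 37.9
tool_pos: [0.5021, 0.0411, 0.2995]
tcp_rot: [-3.129, 0.278, 0.002]
contact_force: [-0.4, -0.2, 0.6]
grip_width: 0.381
gripper_force: 0.0
cap [347.  72.] [([76.0, 168.0], 0.85, np.float64(0.369)), ([347.0, 72.0], 0.73, np.float64(0.001)), ([141.0, 121.0], 0.71, np.float64(0.262))]
ring [264.  72.] []
shade [347. 157.] [([339.0, 152.0], 0.74, np.float64(0.012))]
link [269. 155.] [([271.0, 154.0], 0.67, np.float64(0.003))]
```

Cap, link and shade agree with their pockets; the shade's offset comes from not knowing which height the box centre refers to. The network misses the ring, but it was seen lying flat around the post in two pictures. Handing in.

```bash
python3 -c "
from bench import manip
print(manip.close_job())"
```

```text
the job is handed in; nothing more can be done
None
```

I set the shade, ring, cap and link in their places in the tray, left the tube and disc alone, and handed the job in at about 38 s; no verdict came back, and the ring's final pose was checked only by eye in the pictures.

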